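# Stand the cutter's pusher head on its three pads, feel that it does not rock, latch it

### The arm

A 6-joint arm with a two-finger parallel gripper is mounted at the origin on the work surface. World frame = base frame: x ahead of the robot, y to its left, z up, the work surface at z = 0. Lengths are in m, angles in rad, forces in N, time in s.
With the tool pointing down it reaches from about 0.4 to 0.925 m from the base axis. Payload 12.5 kg.
Tool frame: the origin (TCP) lies on the centre line of the jaws, within the pads' length; the fingertips stand manip.finger_overhang ahead of it and the grasp point (between the pads) lies 3 mm ahead of it (manip.finger_overhang is the distance from the TCP to the fingertips, in m); z points along the fingers, y is the line along which they close (so a half turn about z gives the same grasp; the last joint's range is limited). The gripper opens to 95 mm and grips with 3 to 60 N. Pads are 20 mm wide; open, the fingers measure 119 mm over their backs; the gripper's body (75 mm by 180 mm) begins 59 mm behind the grasp point.
Start: joints at [1.178, 0.491, 1.559, -0, 1.092, -0.106], TCP at [0.177, 0.599, 0.237] pointing down, gripper open.
Joint ranges: [-3.1, 3.1], [-0.84, 2.19], [0.05, 2.79], [-1.13, 4.28], [0.06, 2.93], [-2.69, 2.69]. Speed limits (rad/s): [2.22, 2.22, 2.79, 3.14, 3.14, 3.14].

### API

Orientations are given as a rotation vector (axis times angle).
In Python, from bench import manip gives the robot as it stands.
- The arm moves only by the tool jog_arm, never from a script. Its argument "increments" is a list of rows, each a list of 7 numbers: the opening, from 0 (shut) to 1 (fully open), then the shift along the tool's x, y, z in mm, then the turn, a rotation vector about the tool's x, y, z in degrees. In form: [[fingers, dx, dy, dz, rx, ry, rz], ...]. A call has 1 to 20 rows; each row shifts and turns the commanded pose from where the row before left it, along the tool's axes as they then stand; what a row does not reach is not made up. A row lasts 1/12 s, in which the tool goes at most 41.7 mm and 7.16 degrees, less where a joint would pass 70% of its speed; a pose out of reach is approached as far as the arm can. A call with a gripper value outside its range is refused whole. The fingers move at their own pace and stop on an object; "force" is the grip in N (left out, the last holds). Time passes only in rows, so rows that do not move let the fingers close. It gives the time, the measured TCP pose, the force, the opening and the grip force at its end, in the units of the state.
- manip.get_obs(): the state, without advancing time (a new reading comes with each control period).
- manip.capture(name): name is "side" or "top" or "wrist"; returns the picture (400x640x3 uint8, red, green, blue); there is no depth.
- manip.camera_model(name): a dict with "K" (3x3 intrinsics, pixels), "k1" (the pictures are not rectified: a ray, as slopes to the right and down, at radius r is drawn at 1 + k1 r^2 times it, then the intrinsics apply), "rvec" (rotation vector, rad) and "tvec" (3), from world to camera coordinates, as OpenCV has them; the wrist camera has in their place "tool_from_camera" (4x4, takes a point from camera to tool coordinates, whose origin is the TCP and whose axes are the flange's). Camera axes: x right, y down, z forward; pixel columns grow to the right and rows downward; lengths in m; the calibration is good to about 2 mm. A picture is of the moment at which its call begins: read the wrist's pose just before it. camera_model takes no time and is no camera call.
- manip.hand_in(): hands the job in; it is judged then, once.
Trained networks look in the newest picture that a camera, given by its name, has taken for a name from the list of things; names that differ only in an ending like _2 or _b are one class to them, and where a whole thing is asked for, a point or a joint stands for the part that bears it (a point fixed in the world has none). Each returns a list of dicts, best first, with "score" (0 to 1); they miss things now and then, are a little off and sometimes report something else, mostly with a low value. They report only what shows in the picture. A call takes as long as a camera call.
- manip.regions_of(camera, thing): "mask" (400x640 bool, what is visible of it) and "extent" ([centre column, centre row, width, height] in pixels, round what is visible of it).
- manip.spot_point(camera, thing): "position" ([column, row] in pixels: a listed point, or the origin of a listed thing).
The state is a dict: "time_s": time; "joints": joint angles; "qd": joint speeds; "effort": joint torques, N m; "tool_pos": TCP position; "eef_rot": TCP orientation; "wrist_force": force on the tool from outside, world axes, zero at the start; "ft_torque": the same for the moment, N m; "finger_gap": opening from 0.0 (shut) to 1.0 (fully open); "grip_force": force on a finger pad.
Only numpy, scipy, OpenCV 4.12 (cv2) and the standard library are available. Lean on these libraries where they do the work, as an engineer would, in place of code of your own. Each camera call takes 0.05 s, during which the arm holds its last target. There are 200 camera calls.

### The job

The washed pusher head of the vegetable cutter is standing askew on the bench: take it by its leaning handle and set it down gently, level, on the cutter bed, with its long foot on the low pad and its two short feet on the two high pads, and let go. Then feel that it does not rock: press down from above with the fingertips for a moment on the narrow toe end (over the long foot), then on the wide heel end (between the two short feet). Last, press the latch lever down until it stays down by itself, and leave the can, the jar and the foil tray where they are.

Things in the scene. Friction and masses are not known exactly. Their poses are not given: they have to be found in the camera images.
- head_grip (a point): Grip point of the pusher head, a bare aluminium casting (0.3 to 0.55 kg), T-shaped from above. Centre of the upper handle: a slab 14 mm thick, 50 mm wide (head's y), 75 mm long, leaning 34 degrees from the head's z towards its -x; this point is 57 mm up it, 18 mm below its free end. Fingers closing on its flat faces must tilt with it. Head axes: x from toe to heel, z up when level.
- head_toe (a point): Place to press on the toe: centre of a 20 mm boss on the toe's top, above the long foot, in head axes 54 mm behind (-x) the grip point and 44 mm below it. Toe stem 36 mm wide; its end is 12 mm further to -x. The plate (10 mm thick) runs 160 mm from toe to heel, its flat top 47 mm below the grip point; the handle's root is 32 mm ahead (+x) of the grip point.
- head_heel (a point): Place to press on the heel: on the flat top of the heel crossbar (86 mm wide; from 20 mm behind this point to 30 mm ahead of it), half-way between the short feet, in head axes 64 mm ahead (+x) of the grip point and 47 mm below it.
- foot_long (a point): Centre of the underside of the head's single long foot (14 mm square, 30 mm long), under the toe; 54 mm behind (-x) and 87 mm below the grip point; head axes. At the start the head stands on the bare bench left of the bed, heel roughly to the right (-y of the robot), toe raised: pitched 9.6 degrees, so its handle leans about 24 degrees from vertical, top to the left.
- foot_left (a point): Centre of the underside of the short foot (14 mm square, 10 mm long) on the head's +y side, under the heel; from the grip point 64 mm ahead (+x), 31 mm to +y, 67 mm below; head axes.
- foot_right (a point): The same for the short foot on the head's -y side.
- pad_low (a point): Centre of the top of the low pad of the cutter bed, a steel square 32 mm wide, its top 24 mm above the bench. The bed is a fixed grey plate 260 x 190 mm, 16 mm thick; bed axes: x points roughly to the robot's right (toe to the left, heel to the right), y away from the robot, z up. The two high pads lie 118 mm ahead (+x), 31 mm to either side.
- pad_left (a point): Centre of the top of the high pad on the bed's +y side, 32 mm wide, 44 mm above the bench; bed axes.
- pad_right (a point): Centre of the top of the high pad on the bed's -y side, 32 mm wide, 44 mm above the bench; bed axes.
- latch (a joint): Angle of the latch lever about its pivot (rad): 0 is up (sprung, the start), 0.70 fully down. At its black pad it takes about 8 N; past 0.5 its spring goes over centre and then holds it at 0.70. Let go sooner, it springs up. Down, its steel finger stands 3 mm above the rear edge of the seated head's heel.
- latch_pad (a point): Middle of the top of the black press pad (40 mm along the lever, 30 mm wide, 16 mm thick) at the free end of the latch lever, beyond the head (bed's +y). 115 mm from the pivot; about 157 mm above the bench when up (sloping 0.70 rad, free end raised), 85 mm when down. Going down it moves in an arc about the pivot's y axis, 33 mm towards bed -x.
- latch_pivot (a point): Point on the fixed pivot axis (along the bed's y) of the latch lever, in line with its arm, 75 mm above the bench. Two bearing blocks 86 mm high stand on this axis, past the heel (bed +x).
- can: Bystander: steel food can with a paper label, 74 mm across, 100 mm high; origin at the centre of its underside.
- jar: Bystander: amber spice jar with a red cap, 48 mm across, 95 mm high; origin at the centre of its underside.
- tray: Bystander: foil food tray with a card lid, 145 x 118 mm, 46 mm high; origin at the centre of its underside.

How it is judged:
By the outcome, as a careful person would: the job done as asked, in the order asked, and still so for the second after the job is handed in, with the robot touching nothing.
It also fails if it takes over 64 s, if anything falls off the work surface, if the arm or the gripper's body presses on something with over 40 N, if the wrist force passes 120 N, or if a joint passes its speed limit or range.

## Working session

There is one attempt and no reset: what is moved stays moved. The work goes in short steps, Python scripts to look and compute and a tool call to move; the robot and the scene stay as the last step left them, time stands still between calls to the robot, and variables do not carry over. Pictures are saved under pics/ and viewed, at most 12 in all, crops included, and the job is handed in when it is done.

Besides the shell and the picture viewer there is one more tool, called after "Emit:" by a JSON object that holds its "api" and its "payload". jog_arm: Moves the arm, as the interface text tells. Its arguments: {"type":"object","properties":{"increments":{"type":"array"},"force":{"type":"number"}},"required":["increments"]}

```bash
ls; mkdir -p pics; python3 - <<'E'
from bench import manip
import cv2, numpy as np
print(manip.get_obs(), manip.finger_overhang)
ims=[]
for c in ["top","side","wrist"]:
    im=manip.capture(c); cv2.imwrite(f"pics/{c}0.png",im[:,:,::-1])
    print(c,manip.camera_model(c))
    for t in ["head_grip","head_toe","head_heel","foot_long","foot_left","foot_right","pad_low","pad_left","pad_right","latch_pad","latch_pivot","can","jar","tray"]:
        r=manip.spot_point(c,t); print(t,[(np.round(q["position"],1).tolist(),round(q["score"],2)) for q in r[:2]])
E
```

```text
pics
{'time_s': 0.0, 'joints': array([ 1.17840189e+00,  4.91553141e-01,  1.55949251e+00, -3.71069918e-05,
        1.09165274e+00, -1.05614422e-01]), 'qd': array([ 7.18638807e-05, -1.12979539e-03,  8.21173812e-04, -2.18330704e-03,
        2.93568443e-04, -1.62147744e-04]), 'effort': array([ 1.82728993e-03, -6.12648010e+01, -2.58179176e+01,  6.93833898e-02,
        4.82627889e-02, -1.06901564e-04]), 'tool_pos': array([0.17669731, 0.59926312, 0.23605088]), 'eef_rot': array([-4.48869843e-01, -3.10911656e+00,  1.69592729e-03]), 'wrist_force': array([ 0.19609559, -0.17309812,  0.13682996]), 'ft_torque': array([ 0.06076733, -0.00751449, -0.04053778]), 'grip_force': 0.0, 'finger_gap': 0.9993169694934466} 0.022
top {'K': array([[398.8564698 ,   0.        , 321.40292459],
       [  0.        , 398.8564698 , 202.24483328],
       [  0.        ,   0.        ,   1.        ]]), 'k1': 0.0025529196011646253, 'rvec': array([ 2.18406326, -2.11999507,  0.16975731]), 'tvec': array([-0.03944176,  0.592429  ,  1.20684408])}
head_grip []
head_toe [([212.6, 244.7], 0.76)]
head_heel [([251.7, 238.1], 0.93)]

[... 1332 characters left out ...]
288.02815638,   0.        , 321.77061878],
       [  0.        , 288.02815638, 200.41200384],
       [  0.        ,   0.        ,   1.        ]]), 'k1': -0.04522807121895038, 'tool_from_camera': array([[-5.21005166e-04, -9.70919660e-01, -2.39404974e-01,
         6.81499696e-02],
       [ 9.99999647e-01, -6.63782785e-04,  5.15756927e-04,
         9.32335675e-05],
       [-6.59671441e-04, -2.39404621e-01,  9.70919663e-01,
        -1.49109546e-01],
       [ 0.00000000e+00,  0.00000000e+00,  0.00000000e+00,
         1.00000000e+00]])}
head_grip []
head_toe []
head_heel []
foot_long []
foot_left []
foot_right []
pad_low []
pad_left []
pad_right []
latch_pad []
latch_pivot []
can []
jar []
tray []
```

```bash
python3 - <<'E'
import cv2,numpy as np
a=cv2.imread("pics/top0.png");b=cv2.imread("pics/side0.png")
A=cv2.resize(a[130:290,180:480],None,fx=2.6,fy=2.6,interpolation=cv2.INTER_CUBIC)[:, :780]
B=cv2.resize(b[120:360,160:440],None,fx=2.5,fy=2.5,interpolation=cv2.INTER_CUBIC)
cv2.imwrite("pics/A.png",A);cv2.imwrite("pics/B.png",B)
E
```

```text
(no output)
```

View pics/A.png

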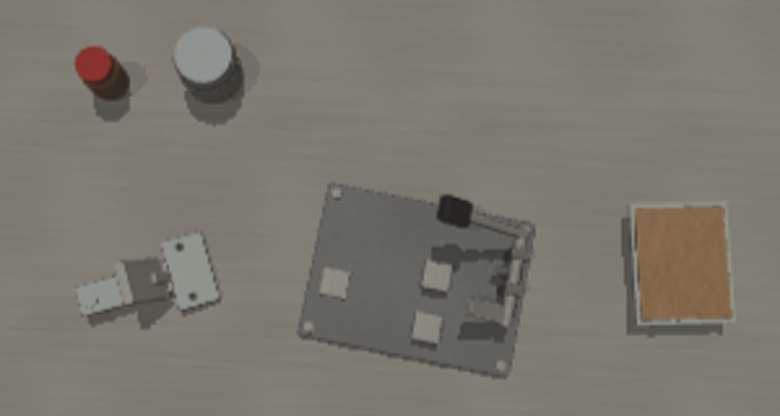

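View pics/B.png

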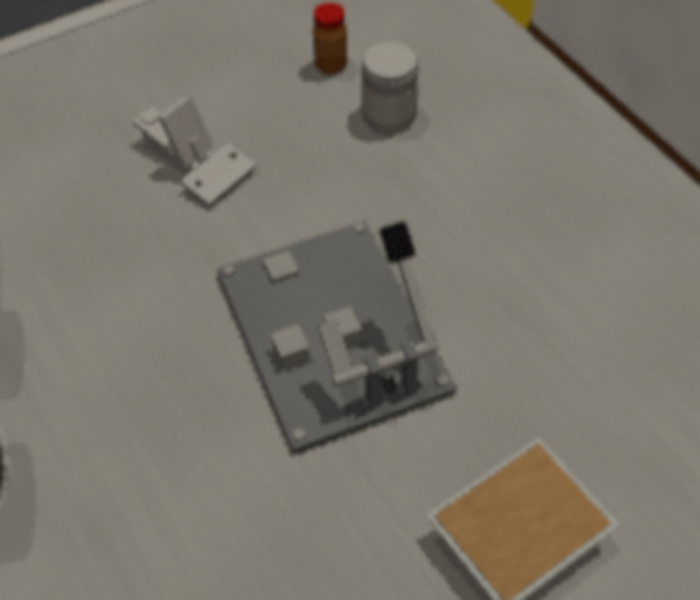

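The top view has the head at left (crop 80–220, 235–315), with the toe at far left and the handle leaning to the toe. The bed is in the middle, with the low pad at px (308,239) and the high pads at about (348,236) and (344,256). The latch pad is at about (355,211), and the can and jar are behind. The side view agrees. Next I fit the poses.

```bash
cat > h.py <<'E'
from bench import manip
import numpy as np, cv2
from scipy.optimize import least_squares
from scipy.spatial.transform import Rotation as R
def proj(c,P,obs=None):
    m=manip.camera_model(c); P=np.atleast_2d(P)
    if c=="wrist":
        T=m["tool_from_camera"]; o=obs
        Rt=R.from_rotvec(o["eef_rot"]).as_matrix()
        q=((P-o["tool_pos"])@Rt-T[:3,3])@T[:3,:3]
    else: q=P@R.from_rotvec(m["rvec"]).as_matrix().T+m["tvec"]
    s=q[:,:2]/q[:,2:]; s=s*(1+m["k1"]*(s**2).sum(1,keepdims=True))
    return s*m["K"][0,0]+m["K"][:2,2]
HEAD=dict(head_grip=(0,0,0),head_toe=(-54,0,-44),head_heel=(64,0,-47),foot_long=(-54,0,-87),foot_left=(64,31,-67),foot_right=(64,-31,-67))
BED=dict(pad_low=(0,0,24),pad_left=(118,31,44),pad_right=(118,-31,44))
def headT(p,pitch=9.62,z=.078): return R.from_euler('ZY',[p[2],np.radians(pitch)]),np.array([p[0],p[1],z])
def inc(pos,Rm,o=None):
    """increment from present pose to TCP target, tool axes: mm, deg"""
    o=o or manip.get_obs(); R0=R.from_rotvec(o["eef_rot"])
    d=R0.inv().apply(np.array(pos)-o["tool_pos"])*1000; r=np.degrees((R0.inv()*Rm).as_rotvec())
    return np.round(d,1),np.round(r,1)
E
python3 - <<'E'
from h import *
top=dict(head_toe=(212.6,244.7),head_heel=(251.7,238.1),foot_right=(252.6,243.9),pad_low=(308.6,238.5),pad_left=(348,236),pad_right=(344,256))
side=dict(head_grip=(229,165.3),head_toe=(217.1,167.7),head_heel=(244.8,187.8),foot_long=(219.4,173),foot_left=(255,187.9),foot_right=(241.1,193.6),pad_low=(271.8,225.5),pad_left=(297.2,246),pad_right=(275,256))
def fit(model,pose):
    def f(p,full=False):
        r,t=pose(p);out=[]
        for c,d in (("top",top),("side",side)):
            for k,v in d.items():
                if k in model: out.append(proj(c,r.apply(np.array(model[k])/1000)+t)[0]-v)
        return np.array(out) if full else np.ravel(out)
    s=least_squares(f,[.55,.2,-1.6],loss='soft_l1'); print(s.x,np.degrees(s.x[2]));print(np.round(f(s.x,1),1).tolist()); return s.x
h=fit(HEAD,headT)
b=fit(BED,lambda p:(R.from_euler('z',p[2]),np.array([p[0],p[1],0])))
def tri(pt,ps):
    s=least_squares(lambda X:np.ravel([proj("top",X)[0]-pt,proj("side",X)[0]-ps]),[.6,0,.1]);return s.x
for n,pt,ps in (("pad",(356.8,208.5),(319.2,214.7)),("piv",(378.8,219.6),(331.1,259.6))):
    X=tri(pt,ps); print(n,X,"bed",R.from_euler('z',-b[2]).apply(X-[b[0],b[1],0]))
for n,pt,ps in (("can",(261.7,160.3),(310.8,166.4)),("jar",(222.7,160.2),(291.9,146.7))): print(n,tri(pt,ps))
r,t=headT(h); a=np.radians(34)
z=r.apply([np.sin(a),0,-np.cos(a)]); y=r.apply([np.cos(a),0,np.sin(a)])
for s in (1,-1):
    Rm=R.from_matrix(np.array([np.cross(s*y,z),s*y,z]).T)
    for back in (.060,): print(s,"tool x",Rm.as_matrix()[:,0],inc(t-z*(.003+back),Rm), t-z*(.063))
E
```

```text
[ 0.46966096  0.24912023 -1.26052249] -72.22261850448241
[[0.6, 0.0], [-0.8, -3.4], [0.8, 0.9], [1.4, 0.8], [1.4, -2.4], [0.2, -0.9], [-0.5, 0.6], [-3.2, -2.7], [-3.2, 2.7]]
[ 0.47992024  0.01492812 -1.73720346] -99.53442622744676
[[-0.0, 0.0], [-0.2, -0.3], [0.1, -0.4], [-0.2, -0.1], [-0.7, 2.3], [0.3, -0.3]]
pad [ 0.55855542 -0.12010037  0.15945884] bed [0.12013809 0.09991507 0.15945884]
piv [ 0.54220913 -0.19938487  0.06291611] bed [0.20103499 0.09692728 0.06291611]
can [ 0.72826312  0.1800241  -0.00159974]
jar [ 0.72963399  0.30963267 -0.01317513]
1 tool x [0.95225    0.30531941 0.        ] (array([-365.4, -231.7,  101.3]), array([ -9.5, -30.9, 143. ])) [0.46172096 0.27388401 0.13538215]
-1 tool x [-0.95225    -0.30531941  0.        ] (array([-365.4, -231.7,  101.3]), array([ 23.7,  -7.3, -33.7])) [0.46172096 0.27388401 0.13538215]
```

Emit:
{"api": "jog_arm", "payload": {"increments": [[0.5,-23,-14.5,3.8,0,0,0],[0.5,-23,-14.5,3.8,0,0,0],[0.5,-23,-14.5,3.8,0,0,0],[0.5,-23,-14.5,3.8,0,0,0],[0.5,-23,-14.5,3.8,0,0,0],[0.5,-23,-14.5,3.8,0,0,0],[0.5,-23,-14.5,3.8,0,0,0],[0.5,-23,-14.5,3.8,0,0,0],[0.5,-23,-14.5,3.8,0,0,0],[0.5,-23,-14.5,3.8,0,0,0],[0.5,-23,-14.5,3.8,0,0,0],[0.5,-23,-14.5,3.8,0,0,0],[0.5,-23,-14.5,3.8,0,0,0],[0.5,-23,-14.5,3.8,0,0,0],[0.5,-23,-14.5,3.8,0,0,0],[0.5,-20,-14.5,3,0,0,0]]}}

```text
time_s: 3.58
tool_pos: [0.4623, 0.2726, 0.1765]
eef_rot: [0.449, 3.109, 0.0]
wrist_force: [0.1, -0.3, -0.4]
finger_gap: 0.503
grip_force: 0.0
```

Emit:
{"api": "jog_arm", "payload": {"increments": [[0.5,0,0,0,3.4,-1,-4.8],[0.5,0,0,0,3.4,-1,-4.8],[0.5,0,0,0,3.4,-1,-4.8],[0.5,0,0,0,3.4,-1,-4.8],[0.5,0,0,0,3.4,-1,-4.8],[0.5,0,0,0,3.4,-1,-4.8],[0.5,0,0,0,3.4,-1,-4.8],[0.5,0,0,0,0,0,0],[0.5,0,0,0,0,0,0]]}}

```text
time_s: 4.33
tool_pos: [0.4609, 0.2743, 0.1764]
eef_rot: [-0.462, 2.978, -0.644]
wrist_force: [0.4, -0.8, 0.3]
finger_gap: 0.499
grip_force: 0.0
```

```bash
python3 - <<'E'
from h import *
o=manip.get_obs(); im=manip.capture("wrist"); cv2.imwrite("pics/w1.png",im[:,:,::-1])
print(o["time_s"],o["tool_pos"],o["eef_rot"],o["finger_gap"])
for t in HEAD:
    print(t,[(np.round(q["position"],1).tolist(),round(q["score"],2)) for q in manip.spot_point("wrist",t)[:2]], end=' pred ')
    r,tt=headT([.4697,.2491,-1.2605]); print(proj("wrist",r.apply(np.array(HEAD[t])/1000)+tt,o).round(1))
E
```

```text
4.3333 [0.46090202 0.27426622 0.176371  ] [-0.46156634  2.97820307 -0.64366046] 0.4990709222150816
head_grip [([25.1, 163.9], 0.19)] pred [[339.4 208.5]]
head_toe [([413.6, 203.2], 0.74)] pred [[413.9 206.5]]
head_heel [([308.4, 193.2], 0.76)] pred [[312.3 191.6]]
foot_long [([309.4, 193.6], 0.19)] pred [[426.  197.8]]
foot_left [([323.0, 210.9], 0.88), ([195.8, 135.8], 0.65)] pred [[322.  213.4]]
foot_right [([322.6, 164.3], 0.6)] pred [[321.9 163.1]]
```

View pics/w1.png

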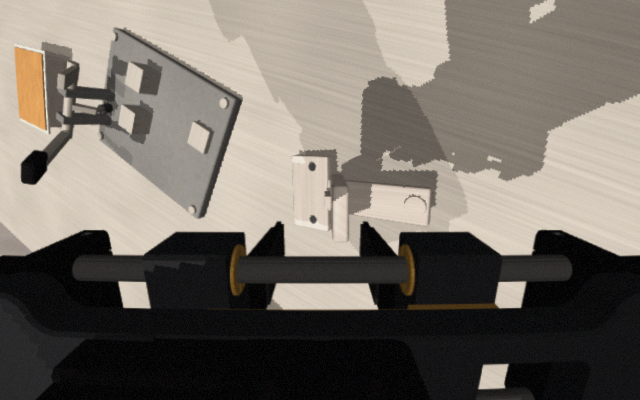

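The wrist view shows the heel bar with corners at about (293,156), (330,155), (335,228) and (295,226). The toe boss is at (415,203) and the handle end is at (340, 188–240) between the open fingers. I refit with these corners.

```bash
cat > fitw.py <<'E'
from h import *
o=manip.get_obs()
M=np.array([(94,-43,-47),(44,-43,-47),(94,43,-47),(-66,-18,-47),(-66,18,-47),(-54,0,-44)])/1000
px=np.array([(293,156),(330,155),(295,226),(433,186),(429,224),(414.5,202.5)])
def f(p): r,t=headT(p); return np.ravel(proj("wrist",r.apply(M)+t,o)-px)
s=least_squares(f,[.47,.249,-1.26],loss='soft_l1'); print(s.x,f(s.x).reshape(-1,2).round(1).tolist())
a=np.radians(34); r,t=headT(s.x)
z=r.apply([np.sin(a),0,-np.cos(a)]); y=-r.apply([np.cos(a),0,np.sin(a)])
Rm=R.from_matrix(np.array([np.cross(y,z),y,z]).T)
print(inc(t-z*.003,Rm,o),inc(t-z*.063,Rm,o))
E
python3 fitw.py
```

```text
[ 0.46958474  0.25022136 -1.22792063] [[-0.8, -0.8], [-2.2, 0.7], [1.0, -1.0], [-1.2, -0.4], [0.7, 0.0], [2.1, 1.9]]
(array([-1.1, 18.5, 97.1]), array([-0. , -1.1, -1.8])) (array([ 0. , 18.4, 37.1]), array([-0. , -1.1, -1.8]))
```

Emit:
{"api": "jog_arm", "payload": {"increments": [[0.5,-0.3,9.2,5,0,-0.5,-0.9],[0.5,-0.3,9.2,5,0,-0.5,-0.9],[0.5,-0.2,0,12,0,0,0],[0.5,-0.2,0,12,0,0,0],[0.5,0,0,12,0,0,0],[0.5,0,0,12,0,0,0],[0.5,0,0,12,0,0,0],[0.5,0,0,12,0,0,0],[0.5,0,0,8,0,0,0],[0.5,0,0,6,0,0,0],[0.5,0,0,0,0,0,0],[0.5,0,0,0,0,0,0]]}}

```text
time_s: 5.68
tool_pos: [0.47, 0.2525, 0.0815]
eef_rot: [-0.514, 2.959, -0.641]
wrist_force: [-0.0, -0.3, -0.0]
finger_gap: 0.497
grip_force: 0.0
```

```bash
python3 - <<'E'
from h import *
o=manip.get_obs(); im=manip.capture("wrist"); cv2.imwrite("pics/w2.png",im[60:320,180:520,::-1].repeat(2,0).repeat(2,1))
r,t=headT([.4696,.2502,-1.228])
Rt=R.from_rotvec(o["eef_rot"]); print("grip in tool",Rt.inv().apply(t-o["tool_pos"])*1000, o["tool_pos"],o["finger_gap"],o["wrist_force"])
E
```

```text
grip in tool [ 1.18922073 -0.42083001  4.01865583] [0.47003782 0.25252932 0.08148188] 0.49700771625491047 [-0.01088787 -0.25372785 -0.00954614]
```

View pics/w2.png

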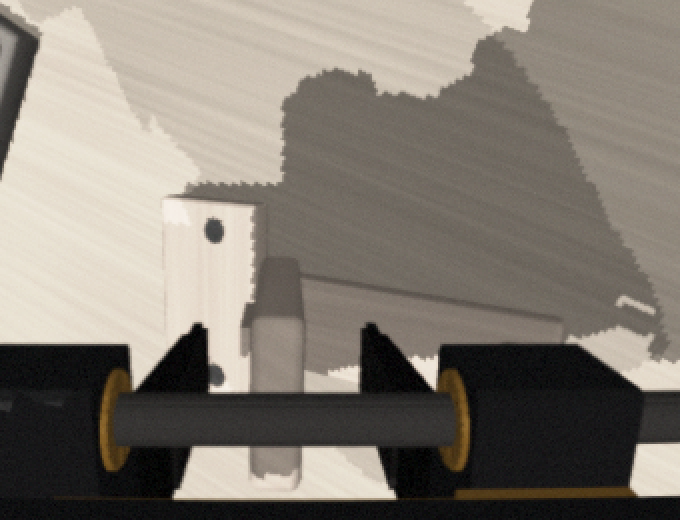

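The handle (crop x 250–303) sits square between the fingers (inner edges about 207 and 362), roughly 2 mm left of centre. I shift slightly and close.

Emit:
{"api": "jog_arm", "payload": {"increments": [[0.5,1,-1.7,0.5,0,0,0],[0.0,0,0,0,0,0,0],[0.0,0,0,0,0,0,0],[0.0,0,0,0,0,0,0],[0.0,0,0,0,0,0,0],[0.0,0,0,0,0,0,0],[0.0,0,0,0,0,0,0],[0.0,0,0,0,0,0,0],[0.0,0,0,0,0,0,0]], "force": 45}}

```text
time_s: 6.48
tool_pos: [0.4698, 0.2506, 0.082]
eef_rot: [-0.514, 2.959, -0.641]
wrist_force: [-0.4, 0.3, 2.4]
finger_gap: 0.142
grip_force: 44.9
```

```bash
python3 - <<'E'
from h import *
o=manip.get_obs(); Rt=R.from_rotvec(o["eef_rot"]); print(o["finger_gap"],o["grip_force"],o["wrist_force"])
u=Rt.inv().apply([0,0,1]); print("world up in tool",u.round(3))
E
```

```text
0.14202603505528308 44.922006726264954 [-0.42743942  0.25079018  2.44069126]
world up in tool [ 0.001 -0.414 -0.91 ]
```

Emit:
{"api": "jog_arm", "payload": {"increments": [[0,0,-3,-6.5,0,0,0],[0,0,-6,-13,0,0,0],[0,0,-7,-15,0,0,0],[0,0,-7,-15,0,0,0],[0,0,-7,-15,0,0,0],[0,0,-7,-15,0,0,0],[0,0,-4,-9,0,0,0],[0,0,0,0,0,0,0]]}}

```text
time_s: 7.15
tool_pos: [0.4705, 0.2502, 0.1812]
eef_rot: [-0.513, 2.957, -0.639]
wrist_force: [-0.4, 0.3, -3.1]
finger_gap: 0.148
grip_force: 44.9
```

```bash
cat >> h.py <<'E'
A34=np.radians(34)
# tool orientation in head axes when gripped flat
_z=np.array([np.sin(A34),0,-np.cos(A34)]); _y=-np.array([np.cos(A34),0,np.sin(A34)])
HT=R.from_matrix(np.array([np.cross(_y,_z),_y,_z]).T)
BEDP=np.array([.4799,.0149,-1.7372])
def bed(p): return R.from_euler('z',BEDP[2]).apply(np.array(p)/1000)+[BEDP[0],BEDP[1],0]
E
python3 - <<'E'
from h import *
o=manip.get_obs(); im=manip.capture("wrist"); cv2.imwrite("pics/w3.png",im[60:340,180:560,::-1].repeat(2,0).repeat(2,1))
print(o["wrist_force"],o["ft_torque"],o["tool_pos"])
Rm=R.from_euler('z',BEDP[2])*HT
z=Rm.apply([0,0,1])
for h in (190,113):print(inc(bed((54,0,h))-z*.003,Rm))
Rt=R.from_rotvec(o["eef_rot"])
rh=Rt*HT.inv(); tg=o["tool_pos"]+Rt.apply([0,0,.003])
print(rh.as_euler('ZYX',degrees=True))
for t in HEAD:
    print(t,[(np.round(q["position"],1).tolist(),round(q["score"],2)) for q in manip.spot_point("wrist",t)[:2]],proj("wrist",rh.apply(np.array(HEAD[t])/1000)+tg,o).round(1))
E
```

```text
[-0.35331865  0.31099254 -3.12805752] [0.48782647 0.18420531 0.02094838] [0.47048172 0.25018263 0.18122368]
(array([  95.5, -251.3,  100.3]), array([ 9.4, 14.2, 25.5]))
(array([  95.5, -219.5,  170.4]), array([ 9.4, 14.2, 25.5]))
[-7.03060149e+01  9.60795284e+00  4.59948660e-02]
head_grip [([317.3, 252.2], 0.97)] [[321.1 251.9]]
head_toe [([438.4, 246.1], 0.66)] [[437.5 247.1]]
head_heel [([285.4, 211.5], 0.75)] [[288.7 214.4]]
foot_long [([453.6, 230.3], 0.81)] [[451.3 227.2]]
foot_left [([308.7, 239.1], 0.68), ([439.1, 249.8], 0.41)] [[304.1 242. ]]
foot_right [([306.0, 175.0], 0.59)] [[303.  173.9]]
```

View pics/w3.png

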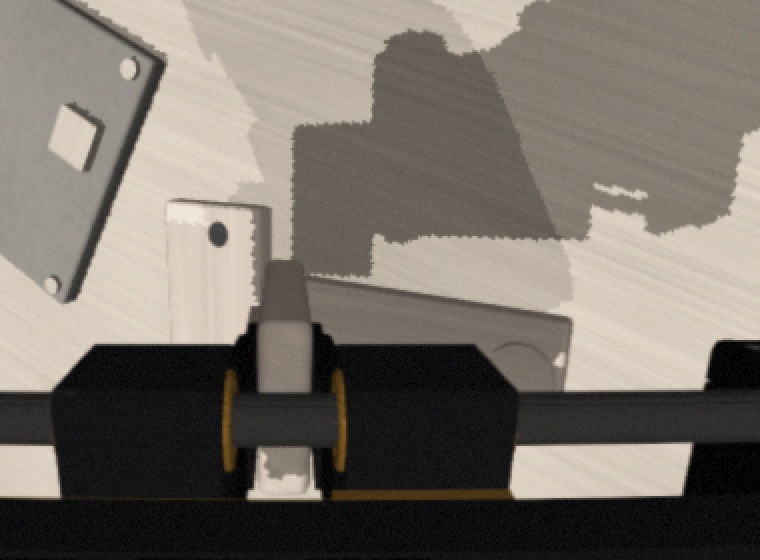

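Head is held squarely, with the projections matching within a few pixels. I turn first, clear of the latch, then traverse.

Emit:
{"api": "jog_arm", "payload": {"increments": [[0,0,0,0,1,1.5,2.7],[0,0,0,0,1.5,2.4,4.2],[0,0,0,0,1.5,2.4,4.2],[0,0,0,0,1.5,2.4,4.2],[0,0,0,0,1.5,2.4,4.2],[0,0,0,0,1.5,2.2,4.2],[0,0,0,0,0.9,0.9,1.8],[0,0,0,0,0,0,0]]}}

```text
time_s: 8.17
tool_pos: [0.4704, 0.25, 0.1784]
eef_rot: [-0.245, -2.945, 0.906]
wrist_force: [0.6, 0.1, -3.2]
finger_gap: 0.145
grip_force: 44.9
```

```bash
python3 - <<'E'
from h import *
Rm=R.from_euler('z',BEDP[2])*HT; z=Rm.apply([0,0,1])
for h in (190,):print(inc(bed((54,0,h))-z*.003,Rm))
E
```

```text
(array([ -48.3, -241.7,  147.1]), array([-0.2, -0.1,  0.1]))
```

Emit:
{"api": "jog_arm", "payload": {"increments": [[0,-1.5,-8,5,0,0,0],[0,-4,-20,12,0,0,0],[0,-5.5,-27,16.5,0,0,0],[0,-5.5,-27,16.5,0,0,0],[0,-5.5,-27,16.5,0,0,0],[0,-5.5,-27,16.5,0,0,0],[0,-5.5,-27,16.5,0,0,0],[0,-5.5,-27,16.5,0,0,0],[0,-5,-25,15,0,0,0],[0,-3,-17,10,0,0,0],[0,-1.5,-9,6,0,0,0],[0,0,0,0,0,0,0],[0,0,0,0,0,0,0]]}}

```text
time_s: 9.25
tool_pos: [0.4708, -0.0363, 0.193]
eef_rot: [-0.244, -2.947, 0.904]
wrist_force: [-0.3, -0.1, -3.8]
finger_gap: 0.143
grip_force: 44.9
```

```bash
python3 - <<'E'
from h import *
o=manip.get_obs(); im=manip.capture("wrist"); cv2.imwrite("pics/w4.png",im[:,:,::-1])
Rt=R.from_rotvec(o["eef_rot"]); rh=Rt*HT.inv(); tg=o["tool_pos"]+Rt.apply([0,0,.003])
print(rh.as_euler('ZYX',degrees=True))
for t in HEAD:
    print(t,[(np.round(q["position"],1).tolist(),round(q["score"],2)) for q in manip.spot_point("wrist",t)[:1]],proj("wrist",rh.apply(np.array(HEAD[t])/1000)+tg,o).round(1))
for t in BED:
    print(t,[(np.round(q["position"],1).tolist(),round(q["score"],2)) for q in manip.spot_point("wrist",t)[:2]],proj("wrist",bed(BED[t]),o).round(1))
Rm=R.from_euler('z',BEDP[2])*HT; z=Rm.apply([0,0,1])
for h in (190,111):print(inc(bed((54,0,h))-z*.003,Rm))
E
```

```text
[-9.94748560e+01 -1.04693707e-01 -7.86260187e-02]
head_grip [([323.5, 251.4], 0.58)] [[322.3 252.7]]
head_toe [([437.9, 246.4], 0.87)] [[438.7 247.8]]
head_heel [([286.0, 212.1], 0.71)] [[289.5 214.9]]
foot_long [([309.4, 240.7], 0.69)] [[452.3 227.8]]
foot_left [([309.4, 239.7], 0.66)] [[304.8 242.5]]
foot_right [([305.9, 174.8], 0.57)] [[303.8 174.4]]
pad_low [([350.4, 166.8], 0.58), ([468.6, 203.3], 0.56)] [[467.9 205.3]]
pad_left [] [[347.5 220.6]]
pad_right [([350.7, 164.9], 0.64)] [[348.8 165.6]]
(array([-0.2, -0.4,  0.8]), array([-0.1, -0. ,  0.1]))
(array([-0.3, 43.9, 66.1]), array([-0.1, -0. ,  0.1]))
```

View pics/w4.png

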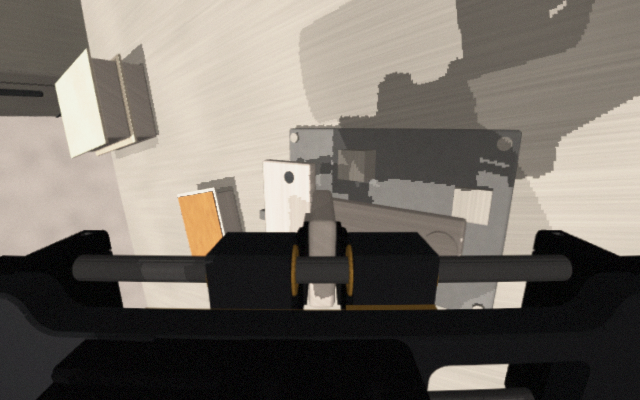

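Low pad is visible at about (472,206), 2–4 px right of the prediction. The head is 1–2 px left of its prediction, so I shift 2.5 mm toward the toe side while lowering.

Emit:
{"api": "jog_arm", "payload": {"increments": [[0,-1,2,-1.4,-0.1,0,0.1],[0,0,4,6,0,0,0],[0,0,6,9,0,0,0],[0,0,7,10.3,0,0,0],[0,0,7,10.3,0,0,0],[0,0,6,9,0,0,0],[0,0,4,6,0,0,0],[0,0,2.8,4.1,0,0,0],[0,0,1.7,2.5,0,0,0],[0,0,0,0,0,0,0],[0,0,0,0,0,0,0]]}}

```text
time_s: 10.67
tool_pos: [0.4726, -0.034, 0.1241]
eef_rot: [-0.246, -2.948, 0.902]
wrist_force: [0.4, -0.2, -2.8]
finger_gap: 0.143
grip_force: 44.9
```

Emit:
{"api": "jog_arm", "payload": {"increments": [[0,0,0.6,0.8,0,0,0],[0,0,0.6,0.8,0,0,0],[0,0,0.6,0.8,0,0,0],[0,0,0.6,0.8,0,0,0],[0,0,0.6,0.8,0,0,0],[0,0,0.6,0.8,0,0,0],[0,0,0,0,0,0,0]]}}

```text
time_s: 11.25
tool_pos: [0.4725, -0.0337, 0.1178]
eef_rot: [-0.246, -2.948, 0.902]
wrist_force: [0.3, 0.0, -3.4]
finger_gap: 0.146
grip_force: 44.9
```

Emit:
{"api": "jog_arm", "payload": {"increments": [[0,0,0.4,0.6,0,0,0],[0,0,0.4,0.6,0,0,0],[0,0,0.4,0.6,0,0,0],[0,0,0.3,0.4,0,0,0],[0,0,0,0,0,0,0]]}}

```text
time_s: 11.67
tool_pos: [0.4725, -0.0337, 0.1152]
eef_rot: [-0.246, -2.948, 0.902]
wrist_force: [-0.3, 0.3, -3.6]
finger_gap: 0.146
grip_force: 44.9
```

Emit:
{"api": "jog_arm", "payload": {"increments": [[0,0,0.3,0.4,0,0,0],[0,0,0.3,0.4,0,0,0],[0,0,0,0,0,0,0]]}}

```text
time_s: 11.92
tool_pos: [0.4726, -0.0337, 0.1149]
eef_rot: [-0.246, -2.948, 0.903]
wrist_force: [-1.5, 2.6, 4.6]
finger_gap: 0.141
grip_force: 44.9
```

Emit:
{"api": "jog_arm", "payload": {"increments": [[0,0,0.3,0.4,0,0,0],[0,0,0,0,0,0,0]]}}

```text
time_s: 12.08
tool_pos: [0.4726, -0.0337, 0.1149]
eef_rot: [-0.246, -2.948, 0.904]
wrist_force: [-3.2, 4.2, 10.9]
finger_gap: 0.145
grip_force: 44.9
```

```bash
python3 - <<'E'
from h import *
o=manip.get_obs(); print(o["wrist_force"],o["ft_torque"],o["tool_pos"])
im=manip.capture("side"); cv2.imwrite("pics/s2.png",cv2.resize(im[170:290,220:380,::-1],None,fx=4.5,fy=4.5,interpolation=cv2.INTER_CUBIC))
E
```

```text
[-3.19126142  4.21717253 10.93131556] [-0.0479078   0.55575545 -0.39583129] [ 0.47255271 -0.03369146  0.11489024]
```

View pics/s2.png

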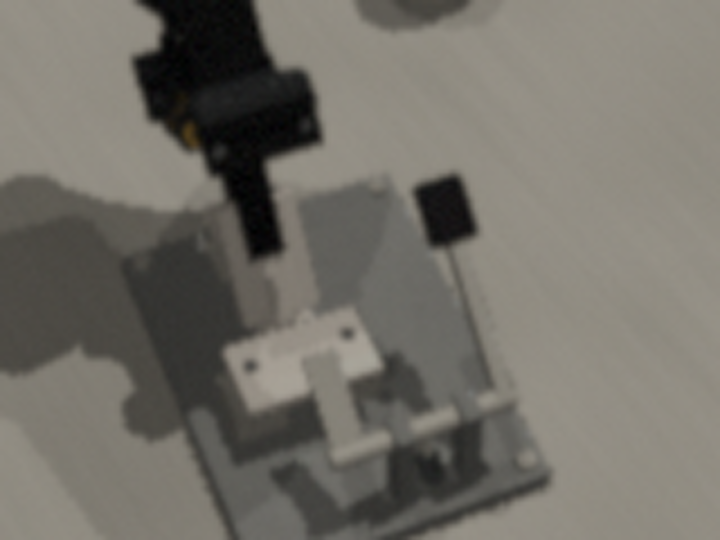

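Contact is felt at the expected height and the side view shows the head level over the pads (heel bar at crop 225–380, 310–410). I release and back out along the handle.

Emit:
{"api": "jog_arm", "payload": {"increments": [[0.25,0,0,0,0,0,0],[0.45,0,0,0,0,0,0],[0.45,0,0,0,0,0,0],[0.45,0,0,0,0,0,0],[0.45,0,0,0,0,0,0],[0.45,0,0,-5,0,0,0],[0.45,0,0,-12,0,0,0],[0.45,0,0,-20,0,0,0],[0.45,0,0,-20,0,0,0],[0.45,0,0,-20,0,0,0],[0.45,0,0,-18,0,0,0],[0.45,0,0,-5,0,0,0],[0.45,0,0,0,0,0,0]]}}

```text
time_s: 13.22
tool_pos: [0.4823, 0.0225, 0.198]
eef_rot: [-0.245, -2.951, 0.902]
wrist_force: [-0.1, -0.5, 0.0]
finger_gap: 0.448
grip_force: 0.0
```

```bash
python3 - <<'E'
from h import *
o=manip.get_obs(); im=manip.capture("wrist"); cv2.imwrite("pics/w5.png",im[:,:,::-1]); print(o["wrist_force"],o["tool_pos"])
hd=BEDP
for t in HEAD:
    P=bed(np.array(HEAD[t])+[54,0,111])
    print(t,[(np.round(q["position"],1).tolist(),round(q["score"],2)) for q in manip.spot_point("wrist",t)[:1]],proj("wrist",P,o).round(1))
for t in ("latch_pad","latch_pivot"):
    P=bed((118,100,157) if t=="latch_pad" else (205,100,75))
    print(t,[(np.round(q["position"],1).tolist(),round(q["score"],2)) for q in manip.spot_point("wrist",t)[:1]],proj("wrist",P,o).round(1))
E
```

```text
[-0.11803306 -0.51389601  0.00070772] [0.48228382 0.02245288 0.19799467]
head_grip [([319.7, 204.1], 0.71)] [[319.1 204.4]]
head_toe [([395.9, 201.7], 0.93)] [[392.9 202.7]]
head_heel [([298.0, 185.9], 0.72)] [[296.8 188.2]]
foot_long [([408.7, 193.8], 0.69)] [[407.3 194.3]]
foot_left [([311.3, 209.6], 0.59)] [[307.3 209.8]]
foot_right [([307.5, 160.0], 0.69)] [[306.7 160.1]]
latch_pad [] [[240.9 301.5]]
latch_pivot [] [[244.6 253. ]]
```

View pics/w5.png

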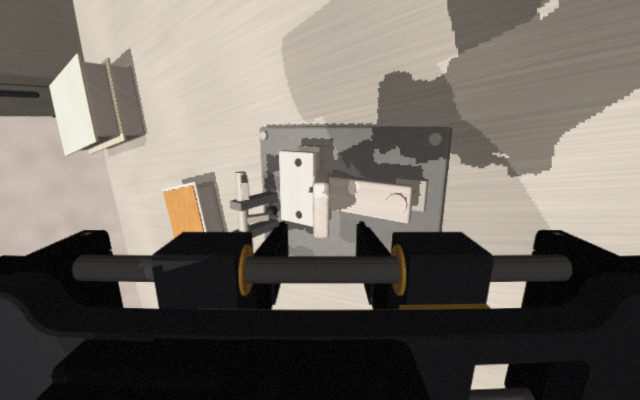

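```bash
cat >> h.py <<'E'
DOWN=R.from_euler('z',BEDP[2])*R.from_matrix(np.array([[0,-1,0],[-1,0,0],[0,0,-1.]]).T)
E
python3 - <<'E'
from h import *
o=manip.get_obs()
print(proj("wrist",[bed((-16,-16,24)),bed((-16,16,24)),bed((-66,0,64)),bed((-12,18,64)),bed((-12,-18,64)),bed((148,-43,64)),bed((148,43,64))],o).round(0).tolist())
print(inc(bed((-2,0,115)),DOWN,o)); o2=dict(o); o2["eef_rot"]=DOWN.as_rotvec()
print(inc(bed((-2,0,115)),DOWN,o2),inc(bed((116,0,115)),DOWN,o2))
E
```

```text
[[425.0, 182.0], [422.0, 212.0], [471.0, 214.0], [406.0, 224.0], [409.0, 186.0], [276.0, 151.0], [279.0, 220.0]]
(array([ 0.7, 41.7, 70. ]), array([-34.1,  -0.1,  -0. ]))
(array([ 0.8, -4.6, 81.3]), array([ 0.,  0., -0.])) (array([   0.8, -122.6,   81.3]), array([ 0.,  0., -0.]))
```

Low pad edge (427) and the toe and heel ends (411, 280) match a perfect seat within about 2 mm. Next, the toe press.

Emit:
{"api": "jog_arm", "payload": {"increments": [[0,0,0,0,-6,0,0],[0,0,0,0,-6,0,0],[0,0,0,0,-6,0,0],[0,0,0,0,-6,0,0],[0,0,0,0,-6,0,0],[0,0,0,0,-4.1,0,0],[0,1,-4.6,10,0,0,0],[0,0,0,18,0,0,0],[0,0,0,18,0,0,0],[0,0,0,18,0,0,0],[0,0,0,14,0,0,0],[0,0,0,10,0,0,0],[0,0,0,6,0,0,0],[0,0,0,3,0,0,0],[0,0,0,0,0,0,0],[0,0,0,0,0,0,0]]}}

```text
time_s: 15.0
tool_pos: [0.4803, 0.0172, 0.1]
eef_rot: [-0.261, -3.131, -0.002]
wrist_force: [0.0, -0.4, 0.6]
finger_gap: 0.002
grip_force: 0.0
```

Emit:
{"api": "jog_arm", "payload": {"increments": [[0,0,0,1,0,0,0],[0,0,0,1,0,0,0],[0,0,0,1,0,0,0],[0,0,0,1,0,0,0],[0,0,0,0,0,0,0]]}}

```text
time_s: 15.42
tool_pos: [0.4801, 0.0173, 0.0957]
eef_rot: [-0.261, -3.13, -0.002]
wrist_force: [-0.1, 0.1, 0.1]
finger_gap: 0.004
grip_force: 0.0
```

Emit:
{"api": "jog_arm", "payload": {"increments": [[0,0,0,1,0,0,0],[0,0,0,1,0,0,0],[0,0,0,1,0,0,0],[0,0,0,1,0,0,0],[0,0,0,1,0,0,0],[0,0,0,0,0,0,0]]}}

```text
time_s: 15.92
tool_pos: [0.48, 0.0173, 0.0905]
eef_rot: [-0.261, -3.13, -0.002]
wrist_force: [0.6, -0.0, -0.5]
finger_gap: 0.007
grip_force: 0.0
```

Emit:
{"api": "jog_arm", "payload": {"increments": [[0,0,0,0.7,0,0,0],[0,0,0,0.7,0,0,0],[0,0,0,0,0,0,0]]}}

```text
time_s: 16.17
tool_pos: [0.4801, 0.0173, 0.0893]
eef_rot: [-0.261, -3.13, -0.002]
wrist_force: [0.5, -0.1, 0.6]
finger_gap: 0.003
grip_force: 0.0
```

Emit:
{"api": "jog_arm", "payload": {"increments": [[0,0,0,0.4,0,0,0],[0,0,0,0,0,0,0]]}}

```text
time_s: 16.33
tool_pos: [0.4801, 0.0173, 0.0893]
eef_rot: [-0.261, -3.131, -0.002]
wrist_force: [-1.2, -0.3, 6.7]
finger_gap: 0.002
grip_force: 3.3
```

Emit:
{"api": "jog_arm", "payload": {"increments": [[0,0,0,0.3,0,0,0],[0,0,0,0,0,0,0],[0,0,0,0,0,0,0]]}}

```text
time_s: 16.58
tool_pos: [0.4802, 0.0173, 0.0892]
eef_rot: [0.261, 3.13, 0.002]
wrist_force: [-2.9, 0.5, 9.9]
finger_gap: 0.001
grip_force: 5.3
```

Emit:
{"api": "jog_arm", "payload": {"increments": [[0,0,0,0.3,0,0,0],[0,0,0,0,0,0,0],[0,0,0,0,0,0,0],[0,0,0,0,0,0,0],[0,0,0,0,0,0,0],[0,0,0,0,0,0,0],[0,0,0,0,0,0,0],[0,0,0,0,0,0,0]]}}

```text
time_s: 17.25
tool_pos: [0.4803, 0.0173, 0.0892]
eef_rot: [0.261, 3.13, 0.002]
wrist_force: [-2.2, 0.4, 15.0]
finger_gap: 0.002
grip_force: 7.3
```

The toe stays firm at 15 N. Next, the heel.

Emit:
{"api": "jog_arm", "payload": {"increments": [[0,0,0,-5,0,0,0],[0,0,0,-20,0,0,0],[0,0,0,-25,0,0,0],[0,0,0,-25,0,0,0],[0,0,0,-11,0,0,0],[0,0,-10,0,0,0,0],[0,0,-22,0,0,0,0],[0,0,-26,0,0,0,0],[0,0,-26,0,0,0,0],[0,0,-22,0,0,0,0],[0,0,-10,0,0,0,0],[0,0,0,8,0,0,0],[0,0,0,18,0,0,0],[0,0,0,22,0,0,0],[0,0,0,18,0,0,0],[0,0,0,8,0,0,0],[0,0,0,0,0,0,0],[0,0,0,0,0,0,0]]}}

```text
time_s: 18.75
tool_pos: [0.4609, -0.0966, 0.0999]
eef_rot: [-0.26, -3.129, -0.002]
wrist_force: [-0.4, -0.3, 0.2]
finger_gap: 0.005
grip_force: 0.0
```

```bash
python3 - <<'E'
from h import *
o=manip.get_obs(); print(inc(bed((116,0,86)),DOWN,o))
im=manip.capture("side"); cv2.imwrite("pics/s3.png",cv2.resize(im[170:290,220:380,::-1],None,fx=4.5,fy=4.5,interpolation=cv2.INTER_CUBIC))
print([(q["position"],q["score"]) for t in ("head_toe","head_heel","latch_pad") for q in manip.spot_point("side",t)[:1]])
E
```

```text
(array([-0.3, -2.9, 13.9]), array([ 0.1, -0.1,  0. ]))
[([273.0, 218.6], 0.79), ([319.8, 218.4], 0.57)]
```

View pics/s3.png

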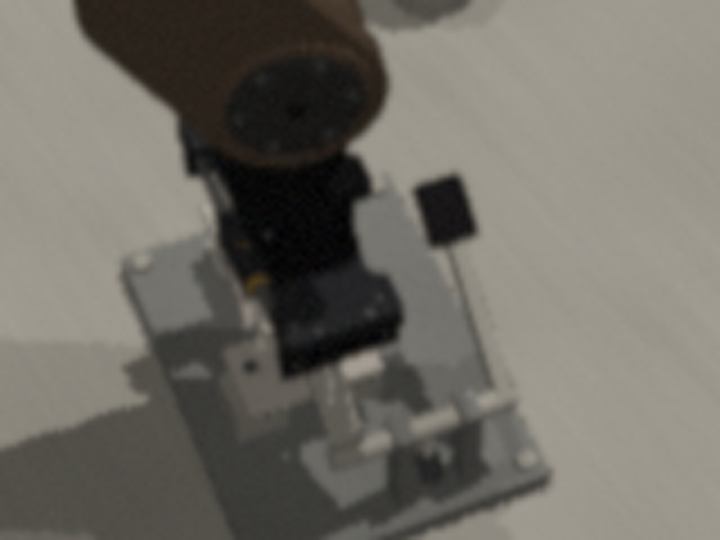

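The gripper hangs over the heel bar (crop 230–380, 340–430), clear of the latch finger. I descend to contact.

Emit:
{"api": "jog_arm", "payload": {"increments": [[0,0,-2,3,0,0,0],[0,0,0,3,0,0,0],[0,0,0,2,0,0,0],[0,0,0,1.5,0,0,0],[0,0,0,1,0,0,0],[0,0,0,1,0,0,0],[0,0,0,0,0,0,0]]}}

```text
time_s: 19.53
tool_pos: [0.4605, -0.0991, 0.0885]
eef_rot: [-0.261, -3.13, -0.002]
wrist_force: [0.1, 0.1, 0.4]
finger_gap: 0.005
grip_force: 0.0
```

Emit:
{"api": "jog_arm", "payload": {"increments": [[0,0,0,0.7,0,0,0],[0,0,0,0.7,0,0,0],[0,0,0,0,0,0,0]]}}

```text
time_s: 19.78
tool_pos: [0.4605, -0.0991, 0.0872]
eef_rot: [-0.261, -3.13, -0.002]
wrist_force: [-0.1, 0.5, 0.1]
finger_gap: 0.003
grip_force: 0.0
```

Emit:
{"api": "jog_arm", "payload": {"increments": [[0,0,0,0.4,0,0,0],[0,0,0,0,0,0,0]]}}

```text
time_s: 19.95
tool_pos: [0.4606, -0.0991, 0.0869]
eef_rot: [-0.261, -3.13, -0.002]
wrist_force: [-0.2, -0.6, 1.1]
finger_gap: 0.0
grip_force: 0.0
```

Emit:
{"api": "jog_arm", "payload": {"increments": [[0,0,0,0.4,0,0,0],[0,0,0,0.4,0,0,0],[0,0,0,0,0,0,0]]}}

```text
time_s: 20.2
tool_pos: [0.4606, -0.0991, 0.0863]
eef_rot: [-0.261, -3.131, -0.002]
wrist_force: [-0.8, -0.0, 4.0]
finger_gap: 0.0
grip_force: 1.9
```

Emit:
{"api": "jog_arm", "payload": {"increments": [[0,0,0,0.2,0,0,0],[0,0,0,0,0,0,0],[0,0,0,0,0,0,0],[0,0,0,0,0,0,0],[0,0,0,0,0,0,0],[0,0,0,0,0,0,0],[0,0,0,0,0,0,0]]}}

```text
time_s: 20.78
tool_pos: [0.4606, -0.0991, 0.0863]
eef_rot: [0.261, 3.131, 0.002]
wrist_force: [-1.7, 0.0, 8.1]
finger_gap: 0.008
grip_force: 3.8
```

Emit:
{"api": "jog_arm", "payload": {"increments": [[0,0,0,0.4,0,0,0],[0,0,0,0,0,0,0],[0,0,0,0,0,0,0],[0,0,0,0,0,0,0],[0,0,0,0,0,0,0],[0,0,0,0,0,0,0],[0,0,0,0,0,0,0],[0,0,0,0,0,0,0]]}}

```text
time_s: 21.45
tool_pos: [0.4606, -0.0991, 0.0862]
eef_rot: [0.261, 3.131, 0.001]
wrist_force: [-3.1, 1.1, 13.0]
finger_gap: 0.004
grip_force: 7.0
```

```bash
python3 - <<'E'
from h import *
o=manip.get_obs(); print(inc(bed((117,100,215)),DOWN,o), inc(bed((90,100,85+22)),DOWN,o))
E
```

```text
(array([-100.2,   -1.3, -128.8]), array([0.1, 0. , 0. ])) (array([-100.2,   25.6,  -20.7]), array([0.1, 0. , 0. ]))
```

The heel is also firm at 13 N. Next I go up and over to the latch pad.

Emit:
{"api": "jog_arm", "payload": {"increments": [[0,0,0,-5,0,0,0],[0,0,0,-20,0,0,0],[0,0,0,-28,0,0,0],[0,0,0,-28,0,0,0],[0,0,0,-24,0,0,0],[0,0,0,-15,0,0,0],[0,-10,-1,0,0,0,0],[0,-22,-2,0,0,0,0],[0,-26,-3,0,0,0,0],[0,-22,-2,0,0,0,0],[0,-14,-1,0,0,0,0],[0,-6,0,0,0,0,0],[0,0,0,0,0,0,0],[0,0,0,0,0,0,0]]}}

```text
time_s: 22.62
tool_pos: [0.5572, -0.1244, 0.2046]
eef_rot: [-0.261, -3.129, -0.002]
wrist_force: [-0.3, -0.1, -0.1]
finger_gap: 0.004
grip_force: 0.0
```

```bash
python3 - <<'E'
from h import *
o=manip.get_obs(); im=manip.capture("wrist"); cv2.imwrite("pics/w6.png",im[:,:,::-1])
print(inc(bed((125,100,179)),DOWN,o))
print("tip",proj("wrist",o["tool_pos"]+R.from_rotvec(o["eef_rot"]).apply([0,0,.022]),o),"pad pred",proj("wrist",[bed((120,100,157)),bed((120,85,157)),bed((120,115,157))],o).round(0).tolist())
for t in ("latch_pad","head_toe"): print([(q["position"],q["score"]) for q in manip.spot_point("wrist",t)[:1]], [ (q["position"],q["score"]) for q in manip.spot_point("top",t)[:1]])
E
```

```text
(array([-0.8, -0.4, 25.6]), array([ 0.1, -0.1,  0. ]))
tip [[321.25760821 240.11726609]] pad pred [[328.0, 228.0], [328.0, 208.0], [327.0, 247.0]]
[([328.9, 221.3], 0.73)] [([356.8, 208.5], 0.84)]
[([455.0, 96.9], 0.81)] [([212.6, 244.7], 0.76)]
```

View pics/w6.png

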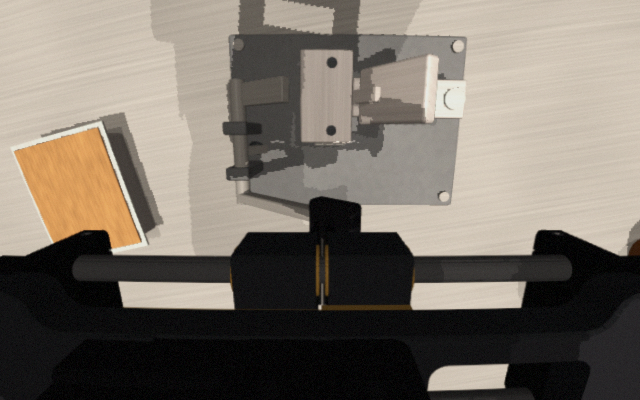

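The black latch pad is at (310–360, 198–235), its centre about 5 mm toward the robot side of my tip. I correct, then press along the arc.

Emit:
{"api": "jog_arm", "payload": {"increments": [[0,4.5,0,6,0,0,0],[0,0,0,8,0,0,0],[0,0,0,6,0,0,0],[0,0,3.9,4.7,0,0,0],[0,0,3.9,4.8,0,0,0],[0,0,3.4,5.1,0,0,0],[0,0,3.4,5.2,0,0,0],[0,0,2.9,5.4,0,0,0],[0,0,2.9,5.4,0,0,0],[0,0,0,0,0,0,0]]}}

```text
time_s: 23.7
tool_pos: [0.5569, -0.1027, 0.1542]
eef_rot: [-0.261, -3.13, -0.003]
wrist_force: [-1.0, 2.3, 4.8]
finger_gap: -0.0
grip_force: 2.6
```

Emit:
{"api": "jog_arm", "payload": {"increments": [[0,0,2.4,5.7,0,0,0],[0,0,2.4,5.7,0,0,0],[0,0,1.9,5.8,0,0,0],[0,0,1.9,5.8,0,0,0],[0,0,1.4,6,0,0,0],[0,0,1.3,6,0,0,0],[0,0,0.8,5,0,0,0],[0,0,0.5,4,0,0,0],[0,0,0,0,0,0,0]]}}

```text
time_s: 24.45
tool_pos: [0.5583, -0.0911, 0.1099]
eef_rot: [-0.261, -3.129, -0.002]
wrist_force: [0.1, -0.3, 0.1]
finger_gap: 0.008
grip_force: 0.0
```

Force dropped to zero, so the latch went over centre. I retreat and check.

Emit:
{"api": "jog_arm", "payload": {"increments": [[0,0,0,-8,0,0,0],[0,0,0,-20,0,0,0],[0,0,0,-30,0,0,0],[0,0,0,-30,0,0,0],[0,0,10,-25,0,0,0],[0,0,30,-10,0,0,0],[0,0,35,0,0,0,0],[0,0,35,0,0,0,0],[0,0,35,0,0,0,0],[0,0,20,0,0,0,0],[0,0,0,0,0,0,0],[0,0,0,0,0,0,0]]}}

```text
time_s: 25.45
tool_pos: [0.586, 0.072, 0.2348]
eef_rot: [0.258, 3.131, 0.002]
wrist_force: [0.2, -0.9, -0.6]
finger_gap: 0.006
grip_force: 0.0
```

```bash
python3 - <<'E'
from h import *
o=manip.get_obs(); print(o["wrist_force"],o["tool_pos"])
for c in ("side","top"):
    im=manip.capture(c)
    if c=="side": cv2.imwrite("pics/s4.png",cv2.resize(im[140:290,220:400,::-1],None,fx=4,fy=4,interpolation=cv2.INTER_CUBIC))
    print(c,"pred down",proj(c,bed((86.5,95,85))).round(0),"up",proj(c,bed((120,95,157))).round(0),[(q["position"],q["score"]) for q in manip.spot_point(c,"latch_pad")[:1]])
    for t in HEAD: print(t,[(np.round(q["position"]),round(q["score"],2)) for q in manip.spot_point(c,t)[:1]],proj(c,bed(np.array(HEAD[t])+[54,0,111])).round(0))
E
```

```text
[ 0.21634911 -0.90058112 -0.56078029] [0.58602399 0.07204476 0.23479831]
side pred down [[313. 224.]] up [[318. 216.]] [([316.9, 224.7], 0.62)]
head_grip [(array([277., 217.]), 0.9)] [[276. 220.]]
head_toe [(array([272., 215.]), 0.78)] [[271. 216.]]
head_heel [(array([284., 248.]), 0.59)] [[286. 248.]]
foot_long [(array([274., 224.]), 0.61)] [[272. 225.]]
foot_left [(array([299., 249.]), 0.81)] [[296. 248.]]
foot_right [(array([275., 255.]), 0.97)] [[275. 256.]]
top pred down [[343. 212.]] up [[356. 211.]] [([343.6, 212.1], 0.88)]
head_grip [(array([325., 240.]), 0.78)] [[326. 241.]]
head_toe [(array([307., 237.]), 0.9)] [[308. 238.]]
head_heel [(array([346., 245.]), 0.63)] [[346. 245.]]
foot_long [(array([220., 163.]), 0.44)] [[309. 239.]]
foot_left [(array([345., 236.]), 0.83)] [[348. 236.]]
foot_right [(array([344., 257.]), 0.92)] [[344. 256.]]
```

View pics/s4.png

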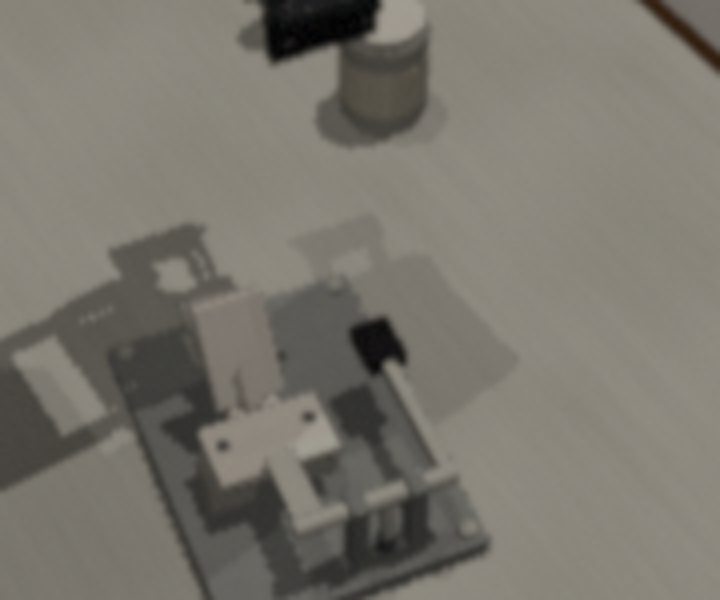

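The latch pad is down (top view at (343.6,212.1), as predicted for down). Its finger lies over the heel edge, the head is seated with all features within 1–3 px of the prediction, and the can has not moved. The robot is clear, so I hand in.

```bash
python3 -c "
from bench import manip
print(manip.hand_in())"
```

```text
the job is handed in; nothing more can be done
None
```

The pusher head sits level on its three pads and held firm when pressed at the toe (15 N) and then the heel (13 N). The latch stays down by itself, the arm never went near the can, jar or tray, and I handed the job in at about 26 s.

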